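Nip up a lens retaining ring with a two-pin spanner

TASK

Take the two-pin spanner from its wooden block, feel both pins fully home in the two holes of the lens cell's retaining ring, and turn the ring clockwise (seen from above) until it bears on the lens and is nipped up snug, about 0.4 N m and well short of 0.7 N m. Work gently: never touch the glass and do not force the ring or lean on it. Then stand the spanner back in the slot of its block and leave everything else where it lies.

Things in the scene. Friction and masses are not known exactly. Their poses are not given: they have to be found in the camera images.
- spanner_grip (a point): Two-pin spanner, loose, 0.12 to 0.24 kg: upright dark steel grip 18 x 18 mm square, from 26 to 92 mm above the pin tips, on a bright steel cross-bar 76 x 20 x 8 mm (12 to 20 mm above the tips) with a pin pointing down near each end. This point is on the grip's axis, 60 mm above the pin tips; x runs along the bar, z up the grip.
- spanner_foot (a point): Half-way between the spanner's two pin tips, 60 mm below spanner_grip, same axes. The round pins are 5 mm in diameter, 57 mm apart (28.5 mm either side of the middle) and stand 12 mm below the bar, the last 3.5 mm tapering to a 2 mm tip.
- block: Wooden block, 110 x 60 x 34 mm, fixed to the bench, home of the spanner. One straight slot in its top along its x, 66 mm long, 10 mm wide, 20 mm deep: the spanner stands with its bar across the block's top and its pins down in the slot (tips 22 mm above the bench, 2.5 mm play each way). Origin under its centre, z up.
- vice: Small grey bench vice, fixed, bed 100 x 190 mm, jaws 62 mm high, that clamps the lens cell upright between jaws at its +y and -y; its screw and tommy bar reach 130 mm from the middle at +y. Origin under its centre, on the axis of the cell. The cell is a black barrel 92 mm in diameter with its rim 1.5 mm above the ring's face.
- ring_centre (a point): On the axis of the lens cell, level with the top face of the bright retaining ring. The ring is 72 mm outside, 42 mm inside; its two blind holes are 8.6 mm in diameter, 6 mm deep, 28.5 mm from the axis, opposite each other. The face stands 74 to 86 mm above the bench. Axes are the vice's, z up; they do not turn with the ring.
- retaining_ring (a joint): Turn of the ring in rad, growing clockwise seen from above, up to 0, where it first bears on the lens; it starts at -1.0 to -0.5. At 0 the line of its two holes lies within 0.35 rad of ring_centre's x axis, either way, not known beforehand; at value q the line lies -q anticlockwise of that. Up to 0 it turns at 0.12 N m; pins pressed on its face with over 4 N may drag it round.
- seat (a joint): How far, in rad, the ring has been wound clockwise past its first bearing on the lens; 0 at the start. It takes 0.15 N m to begin and 1.5 N m more per rad (0.45 N m at 0.2); let go, the ring settles back to 0.1 at most and stays. Snug is past 0.1 (0.3 N m) while turning, and over 0.05 when left; past 0.4 (0.75 N m) the lens is overstressed.
- glass: The glass lens, seen through the 42 mm opening of the ring, its domed top 4.5 mm below the ring's face. Fixed in the cell. Origin at ring_centre. Not to be touched.
- spectacles: A pair of brown spectacles with open arms, 130 mm wide, 40 mm high, arms reaching 140 mm to its +x, standing on the bench beyond the vice and the block. Leave alone. Origin under its front.
- cleaner_mid (a point): A small white round bottle, 44 mm in diameter, 115 mm tall. Leave alone. Point at mid height.
- job_tray: A grey two-part plastic tray, 100 x 150 x 35 mm. Leave alone. Origin under its centre.
- screwdriver: A red-handled screwdriver about 150 mm long lying between the vice and the block, along its x. Leave alone. Origin at its middle, on the bench.
Not all that is in view belongs to the job. Of the things that look like the part that bears spanner_grip, the smallest one is meant.

How it is judged (in metres and radians):
On the way, in this order (a step that is already met when the one before it is completed fails the run):
1. both pins of the spanner are fully home in the holes of the ring (z of spanner_foot in the frame of ring_centre below -0.004 m and horizontal distance between spanner_foot and ring_centre below 0.005 m and angle between spanner_foot's own z axis and vertical below 0.12 rad), for 0.2 s.
2. with the pins in the holes the ring has been turned up snug on the lens (value of joint seat above 0.1 rad and z of spanner_foot in the frame of ring_centre below -0.002 m and horizontal distance between spanner_foot and ring_centre below 0.005 m), for 0.1 s.
At the end, for the whole second after the job is handed in: The ring stands 0.05 to 0.4 rad past first bearing on the lens, and the spanner stands upright and still in its slot, bar resting on the block (foot within 8 mm of the block's middle, tips below 25 mm) (value of joint seat between 0.05 and 0.4 rad and horizontal distance between spanner_foot and block below 0.008 m and height (world z) of spanner_foot below 0.025 m and angle between spanner_foot's own z axis and vertical below 0.1 rad and angle between the x axis of spanner_foot and the x axis of block, either way round below 0.2 rad and linear speed of spanner below 0.02 m/s); the robot touches nothing.
It fails at once if the glass is touched (more than 1 N) (contact force between glass and anything else above 1 N).
It fails at once if the ring is over-tightened, more than 0.4 rad past bearing (value of joint seat above 0.4 rad).
It fails at once if the spanner is forced on the ring, more than 40 N between them (contact force between spanner and retaining_ring above 40 N).
It fails at once if a bystander is moved more than 15 mm (distance of any of spectacles, cleaner_mid, job_tray, screwdriver from where it was at the start of the episode above 0.015 m).
It also fails if it takes over 72 s, if anything falls off the work surface, if the arm or the gripper's body presses on something with over 40 N, if the wrist force passes 120 N, or if a joint passes its speed limit or range.

ROBOT

A 6-joint arm with a two-finger parallel gripper is mounted at the origin on the work surface. World frame = base frame: x ahead of the robot, y to its left, z up, the work surface at z = 0. Lengths are in mm, angles in degrees, forces in N, time in s.
With the tool pointing down it reaches from about 325 to 750 mm from the base axis. Payload 7.6 kg.
Tool frame: the origin (TCP) lies midway between the tips of the shut fingers; the grasp point (between the pads) lies 19 mm behind it; z points along the fingers, x is the direction in which the jaws open and shut, and the axes are right-handed (so a half turn about z gives the same grasp; the last joint's range is limited). The gripper opens to 85 mm and grips with 20 to 120 N. Pads are 22 mm wide; open, the fingers measure 114 mm over their backs; the gripper's body (76 mm by 85 mm) begins 54 mm behind the grasp point. The pads swing forward as they close: fully open they stand 13 mm farther back than shut.
Start: joints at [-67.454, 2.991, 80.254, -0, 96.75, -4.028], TCP at [234.885, -469.547, 231.323] pointing down, gripper open.
Joint ranges: [-166.34, 166.34], [-52.06, 124.39], [6.96, 135.62], [-60.46, 240.46], [14.63, 156.25], [-167.68, 167.68]. Speed limits (degrees/s): [147.25, 147.25, 172.46, 180, 180, 180].

INTERFACE

Orientations are given as a 3x3 rotation matrix whose columns are the frame's x, y, z axes.
In Python, from rig import bot gives the robot as it stands. The module is installed in compiled form; this text tells all that it offers. Calls block until the motion is done:
- bot.move_pose(position, orientation): joint-space move of the TCP to a pose.
- bot.move_linear(position, attitude=None, vel=150, stop_force=None): straight line of the TCP; attitude=None keeps the orientation; vel is the mean speed in mm/s. With stop_force (N) it stops when the force on the tool has changed by that much, and returns True; else False.
- bot.move_joints(angles): joint-space move.
- bot.grip(opening, strength=None): opening from 0.0 (shut) to 1.0 (fully open); strength is the grip in N (None keeps the last); returns when the fingers have stopped.
- bot.wait(seconds).
- bot.solve_ik(position, orientation): joint angles nearest the present ones, or None.
- bot.capture(name): name is "scene" or "top" or "wrist"; returns the picture (480x640x3 uint8, red, green, blue); there is no depth.
- bot.camera_info(name): a dict with "fx", "fy", "cx", "cy" (pixels), "R" (3x3) and "t" (3): a world point X has camera coordinates R X + t. Camera axes: x right, y down, z forward; pixel columns grow to the right and rows downward; lengths in mm; the calibration is good to about 2 mm. A picture is of the moment at which its call begins: read the wrist's pose just before it. camera_info takes no time and is no camera call; for the wrist camera it gives the pose at the moment of the call.
A pose or a line that the arm cannot do raises bot.MotionError and nothing moves.
- bot.finish_job(): hands the job in, once; it reports no verdict.
Readings, each from a call of its own:
- bot.read_clock(): time.
- bot.read_q(): joint angles.
- bot.read_qvel(): joint speeds.
- bot.read_joint_efforts(): joint torques, N m.
- bot.read_eef_pos(): TCP position.
- bot.read_tcp_rot(): TCP orientation.
- bot.read_contact_force(): force on the tool from outside, world axes, zero at the start.
- bot.read_torque(): the same for the moment, N m.
- bot.read_width(): opening from 0.0 (shut) to 1.0 (fully open).
Only numpy, scipy, OpenCV 4.12 (cv2) and the standard library are available. Lean on these libraries where they do the work, as an engineer would, in place of code of your own. Each camera call takes 0.05 s, during which the arm holds its last target.

## Working session

There is one attempt and no reset: what is moved stays moved. The work goes in short steps, each a Python script; the robot and the scene stay as the last script left them, time stands still between calls to the robot, and variables do not carry over. Pictures are saved under pics/ and viewed, and the job is handed in when it is done.

```bash
mkdir -p pics
python3 - <<'E'
from rig import bot
import cv2
for n in ["scene","top","wrist"]:
    im=bot.capture(n); cv2.imwrite(f"pics/{n}0.png",im[:,:,::-1])
    print(n,bot.camera_info(n))
print(bot.read_clock(),bot.read_width())
E
```

```text
scene {'fx': 446.469215154994, 'fy': 446.469215154994, 'cx': 318.2536514113531, 'cy': 240.74546312019206, 'R': array([[ 0.47555702,  0.87967678, -0.00378009],
       [ 0.53516589, -0.29271805, -0.79241   ],
       [-0.69817118,  0.37481316, -0.60997713]]), 't': array([-192.47803057, -256.85120406, 1254.61333949])}
top {'fx': 470.1071898879999, 'fy': 470.1071898879999, 'cx': 319.644256269301, 'cy': 240.823589972047, 'R': array([[-1.50962375e-03, -9.99859970e-01,  1.66662053e-02],
       [-9.93836841e-01, -3.47214688e-04, -1.10852214e-01],
       [ 1.10842478e-01, -1.67308340e-02, -9.93697149e-01]]), 't': array([ -56.3911102 ,  548.49209201, 1003.95709632])}
wrist {'fx': 367.5032013381204, 'fy': 367.5032013381204, 'cx': 319.8280818042424, 'cy': 235.21694073734744, 'R': array([[ 4.46356483e-01, -8.94854808e-01, -8.73379124e-04],
       [-8.63920952e-01, -4.31180568e-01,  2.60238175e-01],
       [-2.33251966e-01, -1.15404466e-01, -9.65544059e-01]]), 't': array([-524.8519994 ,  -33.16918466,  377.30789323])}
0.15 1.000223058863723
```

View pics/scene0.png

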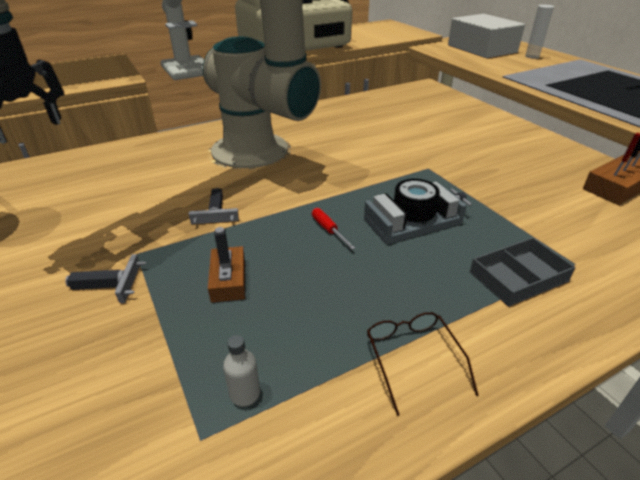

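View pics/top0.png

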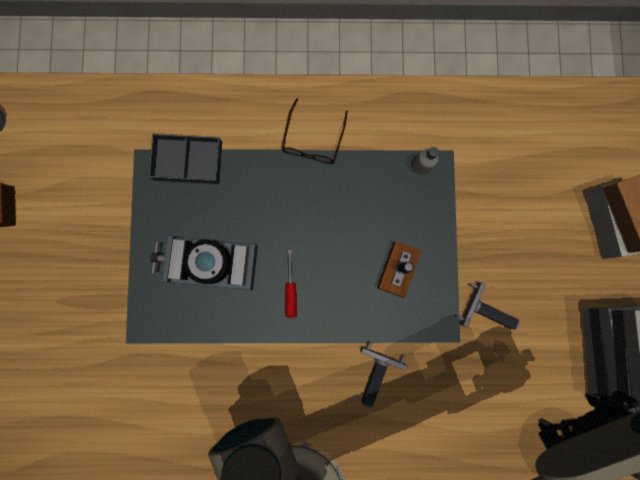

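View pics/wrist0.png

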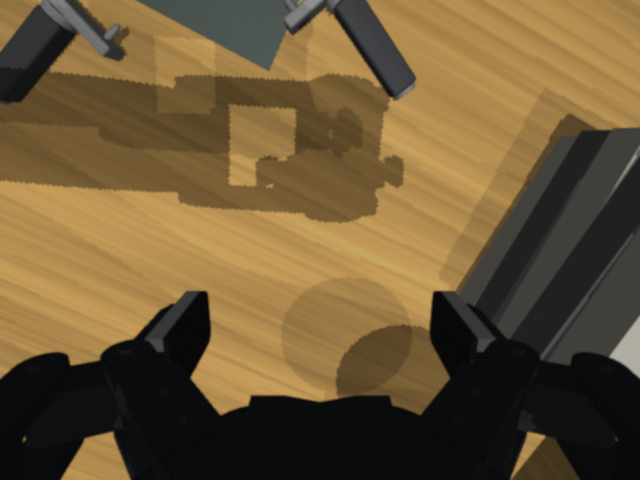

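Spanner candidates in the top view are the one standing in the block (404,267), one lying at (380,370) and one lying at (490,307). I choose the standing one: it's the smallest and it's in its home block. I'll check it in a close crop and measure it.

```bash
cat > h.py <<'E'
from rig import bot
import numpy as np, cv2
def ray(info,uv,z):
    R=np.array(info['R']);t=np.array(info['t'])
    d=R.T@np.array([(uv[0]-info['cx'])/info['fx'],(uv[1]-info['cy'])/info['fy'],1.])
    c=-R.T@t
    return c+d*(z-c[2])/d[2]
def proj(info,X):
    p=np.array(info['R'])@np.asarray(X,float)+info['t']
    return np.array([info['fx']*p[0]/p[2]+info['cx'],info['fy']*p[1]/p[2]+info['cy']])
def down(yaw):  # tool pointing down, tool x at yaw deg
    a=np.radians(yaw);c,s=np.cos(a),np.sin(a)
    return np.array([[c,s,0],[s,-c,0],[0,0,-1.]])
E
python3 - <<'E'
from h import *
im=cv2.imread('pics/top0.png');ti=bot.camera_info('top')
cv2.imwrite('pics/cropA.png',np.hstack([cv2.resize(im[230:310,360:440],(400,400),interpolation=cv2.INTER_CUBIC),cv2.resize(im[220:300,165:245],(400,400),interpolation=cv2.INTER_CUBIC)]))
hsv=cv2.cvtColor(im,cv2.COLOR_BGR2HSV)
print(hsv[290,392],hsv[245,405])
m=cv2.inRange(hsv,(5,120,40),(20,255,200)); r=np.zeros_like(m); r[235:303,372:428]=m[235:303,372:428]
pts=cv2.findNonZero(r); b=cv2.minAreaRect(pts);print(b)
for p in cv2.boxPoints(b): print(p,ray(ti,p,34).round(1))
print(ray(ti,b[0],34),ray(ti,(404,267),114-0))
print('ring',ray(ti,(206,260),80), 'read rot',bot.read_tcp_rot().round(3))
E
```

```text
[ 12 187 112] [ 13 170  96]
((399.4231262207031, 269.1153869628906), (27.915918350219727, 50.2486572265625), 19.653823852539062)
[377.8281  288.08145] [ 444.7 -183.1   34. ]
[394.72855 240.7602 ] [ 548.3 -221.9   34. ]
[421.01816 250.14932] [ 527.6 -279.5   34. ]
[404.1177  297.47058] [ 424.4 -240.    34. ]
[ 485.93763706 -231.02856484   34.        ] [ 486.12453815 -225.42441683  114.        ]
ring [502.79963511 180.43161452  80.        ] read rot [[ 0.447 -0.894 -0.   ]
 [-0.894 -0.447  0.001]
 [-0.001 -0.    -1.   ]]
```

View pics/cropA.png

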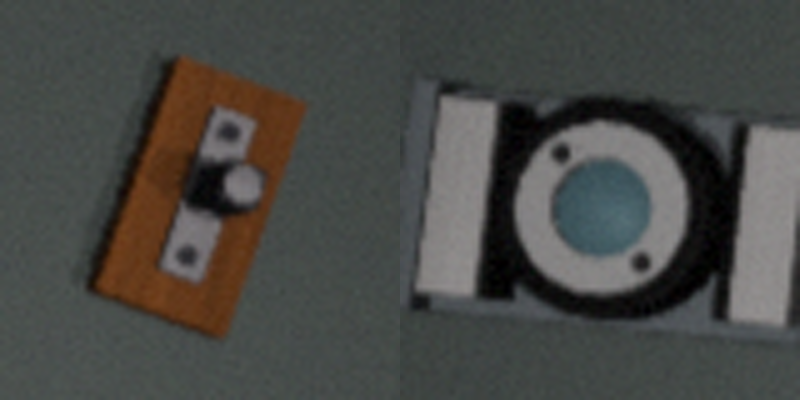

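The crop confirms the spanner standing upright in the block. The ring's holes are at about (197,251) and (213,272), with the lens between them. Next, close wrist views of both.

Run:
```python
from h import *
w=bot.camera_info('wrist');R=np.array(w['R']);t=np.array(w['t'])
T=bot.read_tcp_rot();p=bot.read_eef_pos()
off=T.T@(-R.T@t-p); Rtc=R@T
print('cam in tool',off.round(1),'R cam<-tool',Rtc.round(3))
# point 1: over block
def over(X,yaw,h):
    A=down(yaw); camz=A@Rtc[2]; # fwd
    cam=np.array(X)-camz/abs(camz[2])*h
    return cam-A@off
for name,X,yaw in (('block',[486,-229,50],-20.5+90),('ring',[503,180,80],-45)):
  for y in (yaw,yaw+180,yaw+90,yaw-90):
    P=over(X,y,230)
    print(name,y,P.round(0),bot.solve_ik(P,down(y)))
```

```text
cam in tool [   0.3  -65.5 -141.8] R cam<-tool [[ 1.     0.001 -0.   ]
 [-0.001  0.966 -0.26 ]
 [ 0.     0.26   0.966]]
block 69.5 [ 489. -231.  138.] [-2.91452341e+01  8.30058184e+00  8.52834784e+01 -2.54444375e-14
  8.64159398e+01 -9.86452341e+01]
block 249.5 [ 483. -227.  138.] [-2.91907888e+01  7.18397049e+00  8.65087718e+01 -2.54444375e-14
  8.63072577e+01  8.13092112e+01]
block 159.5 [ 488. -226.  138.] None
block -20.5 [ 484. -232.  138.] [-2.95444341e+01  7.73980855e+00  8.59007729e+01 -2.54444375e-14
  8.63594185e+01 -9.04443414e+00]
ring -45 [500. 178. 168.] [ 1.55736113e+01  5.53883477e+00  8.47915860e+01 -2.54444375e-14
  8.96695792e+01  6.05736113e+01]
ring 135 [506. 182. 168.] [ 1.58830773e+01  6.59905645e+00  8.36515571e+01 -2.54444375e-14
  8.97493864e+01 -1.19116923e+02]
ring 45 [505. 177. 168.] [ 1.53836690e+01  6.26461093e+00  8.40126745e+01 -2.54444375e-14
  8.97227145e+01 -2.96163310e+01]
ring -135 [501. 183. 168.] [ 1.60766462e+01  5.87657925e+00  8.44299234e+01 -2.54444375e-14
  8.96934974e+01  1.51076646e+02]
```

Run:
```python
from h import *
import json
w=bot.camera_info('wrist');R=np.array(w['R']);t=np.array(w['t'])
T=bot.read_tcp_rot();p=bot.read_eef_pos()
off=T.T@(-R.T@t-p); Rtc=R@T
def over(X,yaw,h):
    A=down(yaw); camz=A@Rtc[2]
    return np.array(X)-camz/abs(camz[2])*h-A@off
t0=bot.read_clock()
for i,(name,X,yaw,h) in enumerate((('ring',[503,180,80],0,220),('block',[486,-229,40],-20.5,290))):
    bot.move_pose(over(X,yaw,h),down(yaw)); bot.wait(0.3)
    inf=bot.camera_info('wrist'); im=bot.capture('wrist')
    cv2.imwrite(f'pics/w_{name}.png',im[:,:,::-1])
    json.dump({k:np.array(v).tolist() for k,v in inf.items()},open(f'{name}.json','w'))
    print(name,bot.read_clock(),bot.read_eef_pos(),bot.read_contact_force(),bot.read_torque())
```

```text
ring 2.9833 [502.75937416 173.59614256 158.21329794] [ 1.14833745  0.4890602  -0.48735426] [-0.02679724 -0.04343418 -0.00489029]
block 4.7917 [ 490.30351951 -216.61443355  188.18120776] [-0.87153403 -0.09089422 -0.07374438] [0.0124192  0.02939852 0.02266383]
```

View pics/w_ring.png

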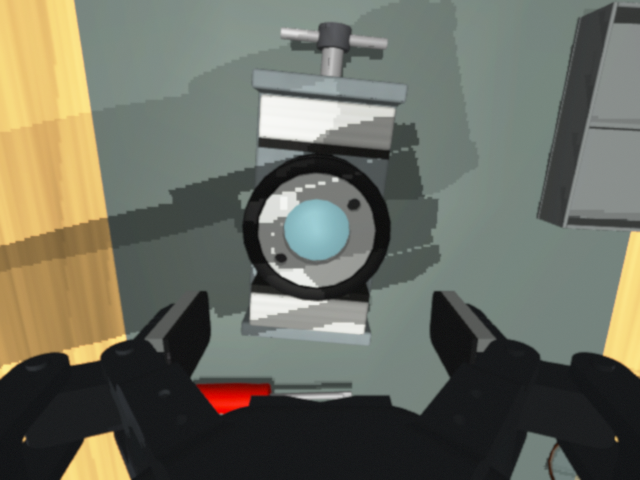

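View pics/w_block.png

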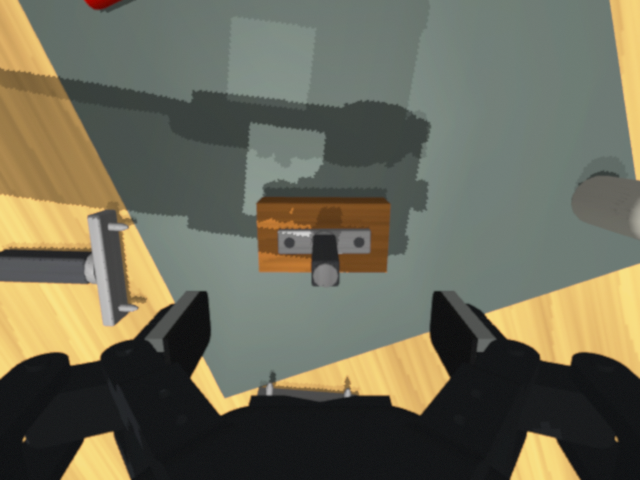

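Ring view: holes at about (353,204) and (281,258), lens at (317,230). Block view: bar from (278,241) to (370,241), grip top at (325,273), block corners at about (258,200) to (388,271). Now to refine these numbers.

Run:
```python
from h import *
import json
from scipy.optimize import brentq
ri=json.load(open('ring.json'));bi=json.load(open('block.json'))
ti=bot.camera_info('top')
def cen(im,c,r,thr):
    x,y=c;g=cv2.cvtColor(im,cv2.COLOR_BGR2GRAY)[y-r:y+r+1,x-r:x+r+1].astype(float)
    w=np.clip(thr-g,0,None);ys,xs=np.mgrid[y-r:y+r+1,x-r:x+r+1]
    return np.array([(w*xs).sum()/w.sum(),(w*ys).sum()/w.sum()])
im=cv2.imread('pics/w_ring.png');g=cv2.cvtColor(im,cv2.COLOR_BGR2GRAY)
print(g[204,345:362],g[258,272:290])
a=cen(im,(353,204),7,75);b=cen(im,(281,258),7,75);print(a,b)
f=lambda z:np.linalg.norm(ray(ri,a,z)-ray(ri,b,z))-57
z=brentq(f,40,130);print('z from hole sep',z)
for zz in (74,80,86,z):
    A,B=ray(ri,a,zz),ray(ri,b,zz);print(zz,A.round(1),B.round(1),((A+B)/2).round(2),np.degrees(np.arctan2(*(A-B)[1::-1])))
# top view
it=cv2.imread('pics/top0.png');
ta,tb=cen(it,(197,251),3,110),cen(it,(213,272),3,110);print(ta,tb)
fz=lambda z:np.linalg.norm(ray(ti,ta,z)-ray(ti,tb,z))-57
for zz in (74,80,86):
    A,B=ray(ti,ta,zz),ray(ti,tb,zz);print('top',zz,((A+B)/2).round(2),np.degrees(np.arctan2(*(A-B)[1::-1])),np.linalg.norm(A-B))
# lens centre ellipse
hsv=cv2.cvtColor(im,cv2.COLOR_BGR2HSV);m=cv2.inRange(hsv,(80,50,60),(110,255,255));mm=np.zeros_like(m);mm[180:280,270:365]=m[180:280,270:365]
c=max(cv2.findContours(mm,0,1)[0],key=cv2.contourArea);print('lens',cv2.fitEllipse(c))
# spanner
im=cv2.imread('pics/w_block.png');cv2.imwrite('pics/cropB.png',cv2.resize(im[185:300,240:410],None,fx=4.5,fy=4.5,interpolation=cv2.INTER_CUBIC))
im=cv2.imread('pics/w_ring.png');cv2.imwrite('pics/cropC.png',cv2.resize(im[60:350,220:430],None,fx=2,fy=2,interpolation=cv2.INTER_CUBIC))
```

```text
[119 111  84  53  35  32  30  33  31  32  32  31  32  34  54  84 109] [118 111  92  66  43  32  29  28  28  31  30  30  29  34  62  99 116 120]
[353.4089101  204.06841687] [280.4993007  257.65454545]
z from hole sep 78.64211209903942
74 [523.7 198.   74. ] [477.2 162.9  74. ] [500.43 180.43  74.  ] 37.05448011707962
80 [523.1 199.1  80. ] [477.9 164.9  80. ] [500.49 181.99  80.  ] 37.054480117079684
86 [522.5 200.1  86. ] [478.6 166.9  86. ] [500.56 183.54  86.  ] 37.05448011707963
78.64211209903942 [523.2 198.8  78.6] [477.7 164.5  78.6] [500.48 181.63  78.64] 37.05448011707965
[197.19644723 250.81504702] [213.17839196 272.46733668]
top 74 [499.84 183.42  74.  ] 37.215254633331234 56.92650387839814
top 80 [499.44 182.07  80.  ] 37.21525463333125 56.57987389876941
top 86 [499.03 180.71  86.  ] 37.21525463333128 56.23324391914055
lens ((316.3420104980469, 229.39614868164062), (59.73362731933594, 64.05077362060547), 88.12984466552734)
```

View pics/cropB.png

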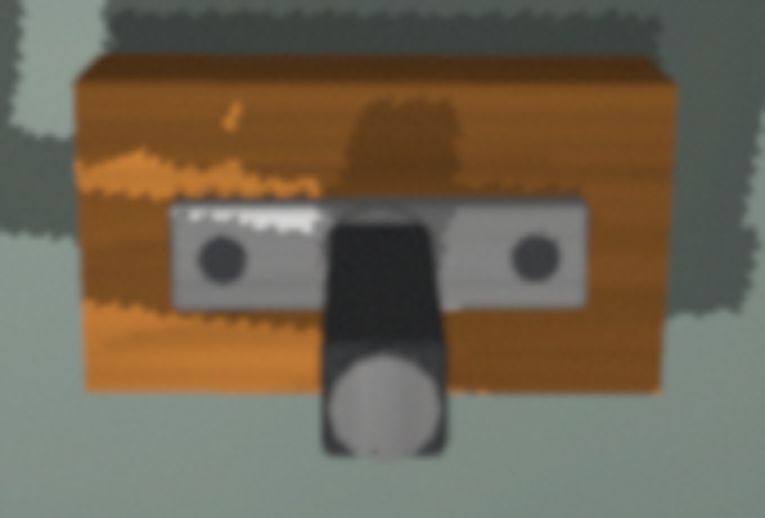

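View pics/cropC.png

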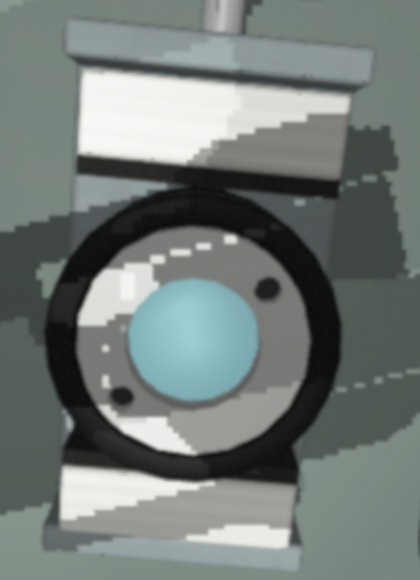

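Run:
```python
from h import *
import json
bi=json.load(open('block.json'))
c=lambda x,y:(240+(x+.5)/4.5-.5,185+(y+.5)/4.5-.5)
A,B=ray(bi,c(222,259),42),ray(bi,c(535,257),42)
print('rivets',A,B,(A+B)/2,np.linalg.norm(A-B),np.degrees(np.arctan2(*(B-A)[1::-1])))
q=[ray(bi,c(*p),42) for p in ((171,200),(587,200),(587,308),(171,308))]
print('bar mid',np.mean(q,0),[np.linalg.norm(q[i]-q[(i+1)%4]).round(1) for i in range(4)])
q=[ray(bi,c(*p),34) for p in ((77,84),(677,84),(660,392),(86,392))]
print('block mid',np.mean(q,0),[np.linalg.norm(q[i]-q[(i+1)%4]).round(1) for i in range(4)])
print('block ang',[np.degrees(np.arctan2(*(q[i]-q[j])[1::-1])) for i,j in ((1,0),(2,3))])
print('grip top',ray(bi,c(385,407),114))
# J6 planning
for d in (0,90,-90,180):
  y=-21+d
  q=bot.solve_ik([486,-229,63],down(y)); 
  if q is None: print(d,'no grasp');continue
  for rot in (0,180,-180):
    yy=[37.1+d+rot, 37.1+d+rot-90]
    print(d,rot,q[5].round(0) if hasattr(q[5],'round') else q[5],[ (None if (s:=bot.solve_ik([500,182,115],down(v))) is None else round(s[5])) for v in yy])
```

```text
rivets [ 460.45527004 -224.68301439   42.        ] [ 513.72170981 -244.20344222   42.        ] [ 487.08848992 -234.4432283    42.        ] 56.73059763727057 -20.12625210726888
bar mid [ 487.40897339 -233.85401708   42.        ] [np.float64(74.7), np.float64(20.4), np.float64(76.0), np.float64(20.4)]
block mid [ 486.8332485  -233.49145362   34.        ] [np.float64(108.7), np.float64(59.4), np.float64(109.3), np.float64(59.4)]
block ang [np.float64(-20.506130459981406), np.float64(-20.508306761305665)]
grip top [ 486.97261495 -235.21463361  114.        ]
0 0 -8.0 [-21, 69]
0 180 -8.0 [159, -111]
0 -180 -8.0 [159, -111]
90 0 -98.0 [-111, -21]
90 180 -98.0 [69, 159]
90 -180 -98.0 [69, 159]
-90 0 82.0 [69, 159]
-90 180 82.0 [-111, -21]
-90 -180 82.0 [-111, -21]
180 no grasp
```

Geometry agrees. Grasping with the jaws along the bar (J6 about -8°) leaves plenty of J6 range for the turn. Grasping now.

Run:
```python
from h import *
A=down(-20.4)
bot.move_pose([487,-234.2,135],A)
print('stop',bot.move_linear([487,-234.2,63],vel=80,stop_force=15),bot.read_eef_pos())
f0=bot.read_contact_force();bot.grip(0.0,100);bot.wait(0.2)
print(bot.read_width(),f0,bot.read_contact_force(),bot.read_torque())
inf=bot.camera_info('wrist');im=bot.capture('wrist');cv2.imwrite('pics/w_grasp.png',im[:,:,::-1])
im=bot.capture('scene');cv2.imwrite('pics/s_grasp.png',cv2.resize(im[180:330,120:320,::-1],None,fx=4,fy=4))
print(bot.read_clock())
```

```text
stop False [ 487.36994738 -234.42417006   63.64828255]
0.1938887588769112 [ 0.22928996 -0.33299345 -0.30972664] [-0.40059358  0.15155918  3.31438704] [ 0.04246384  0.06993085 -0.01299196]
7.1083
```

View pics/w_grasp.png

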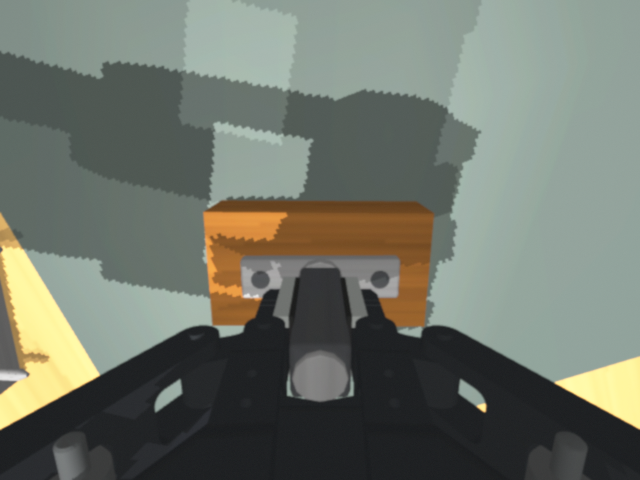

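View pics/s_grasp.png

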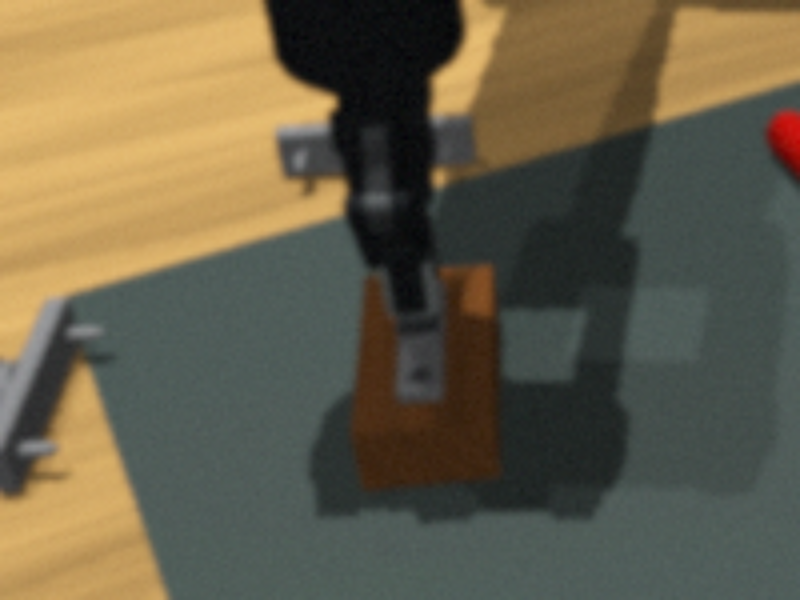

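The grip is held squarely between the pads. The bar rivets show at (260,279) and (380,279), which gives the foot's offset in the tool frame. Lifting and measuring it.

Run:
```python
from h import *
p=bot.read_eef_pos()
bot.move_linear([487,-234.2,145],vel=120);bot.wait(0.4)
p=bot.read_eef_pos();T=bot.read_tcp_rot()
print('w',bot.read_width(),bot.read_contact_force(),bot.read_torque(),p)
inf=bot.camera_info('wrist');im=bot.capture('wrist')[:,:,::-1].copy();cv2.imwrite('pics/w_lift.png',im)
cv2.imwrite('pics/w_liftc.png',cv2.resize(im[230:310,220:420],None,fx=4,fy=4,interpolation=cv2.INTER_CUBIC))
g=cv2.cvtColor(im,cv2.COLOR_BGR2GRAY)
for zb in (-21,):
  pts=[ray(inf,uv,p[2]+zb) for uv in ((260.5,279),(380,279))]
  print([ (T.T@(x-p)).round(2) for x in pts],np.linalg.norm(pts[0]-pts[1]))
print(bot.read_clock())
```

```text
w 0.19667469146588076 [ 1.11566696  0.36142591 -1.79836907] [ 0.00030996 -0.02516569 -0.00622421] [ 486.91939841 -234.13428309  144.73389456]
[array([-2.807e+01,  1.000e-02,  2.101e+01]), array([28.58,  0.07, 20.99])] 56.651539359206105
8.3917
```

View pics/w_liftc.png

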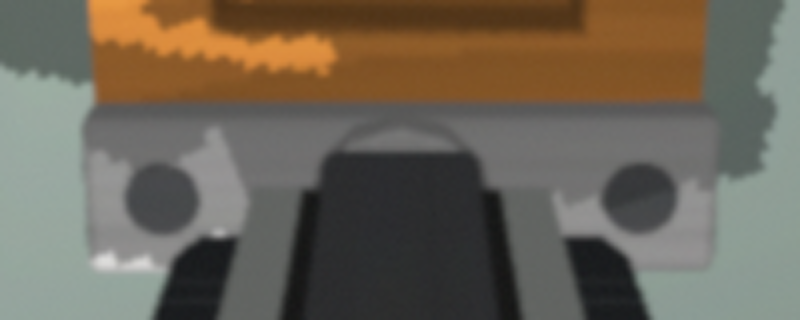

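The spanner is centred in the hand (rivets symmetric, offset under 0.4 mm). Moving over the ring and descending gently.

Run:
```python
from h import *
A=down(37.1)
C=np.array([500.4,181.7])
bot.move_pose([*C,175],A)
bot.move_linear([*C,132],vel=60);bot.wait(0.4)
f0=bot.read_contact_force();t0=bot.read_torque();print(f0,t0,bot.read_eef_pos())
s=bot.move_linear([*C,113],vel=8,stop_force=4)
print('stop',s,bot.read_eef_pos(),bot.read_contact_force()-f0,bot.read_torque()-t0,bot.read_clock())
im=bot.capture('wrist')[:,:,::-1].copy();cv2.imwrite('pics/w_ins.png',im)
```

```text
[ 0.47232451  0.31983881 -0.76227495] [-0.01614746  0.00579571 -0.0071085 ] [500.44664702 181.72834329 132.15800966]
stop True [500.44742272 181.72518751 116.54542238] [-1.40859046  0.77987326  5.39556652] [0.02661505 0.0372678  0.04214641] 12.9333
```

View pics/w_ins.png

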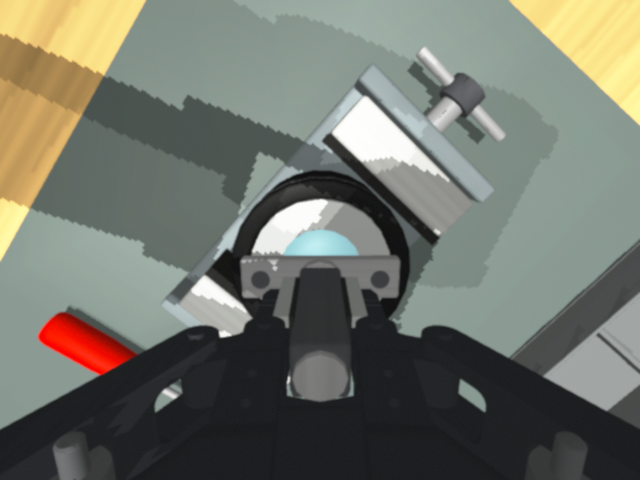

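Contact at TCP z=116.5. I'll probe sideways to tell whether the pins are in the holes or on the face.

Run:
```python
from h import *
p0=bot.read_eef_pos()
z=p0[2]+0.4
bot.move_linear([p0[0],p0[1],z],vel=5);bot.wait(0.2)
f0=bot.read_contact_force();t0=bot.read_torque();print('unl',f0,t0,bot.read_eef_pos())
a=np.radians(37.1);u=np.array([np.cos(a),np.sin(a)]);v=np.array([-u[1],u[0]])
c=p0[:2].copy()
for d,n in ((v,'+v'),(-v,'-v'),(u,'+u'),(-u,'-u')):
    s=bot.move_linear([*(c+3*d),z],vel=8,stop_force=4)
    p=bot.read_eef_pos();f=bot.read_contact_force()-f0
    print(n,s,((p[:2]-c)@d).round(2),(f[:2]@u).round(2),(f[:2]@v).round(2),f[2].round(2),p[2].round(2))
    bot.move_linear([*c,z],vel=12);bot.wait(.1)
print(bot.read_contact_force()-f0,bot.read_clock())
```

```text
unl [ 0.5288442  -0.38065111  2.2136772 ] [ 0.01962927 -0.19592348  0.03125216] [500.39073103 181.70885023 116.78621558]
+v True 2.07 0.29 -0.4 -0.18 116.72
-v True 1.61 0.12 2.32 1.79 116.69
+u True 2.35 -1.31 0.56 1.23 116.62
-u True 1.52 1.39 0.3 -0.31 116.84
[-2.55554906 -0.75521449 -0.69208104] 16.775
```

The walls stop it at about ±1.8 mm on every side. That equals the clearance of a 5 mm shank in an 8.6 mm hole, so the pins are in. I'll recentre and feel for the bottom.

Run:
```python
from h import *
a=np.radians(37.1);u=np.array([np.cos(a),np.sin(a)]);v=np.array([-u[1],u[0]])
c=np.array([500.4,181.71])+.4*u+.2*v; print(c)
p=bot.read_eef_pos()
bot.move_linear([*c,117.2],vel=8);bot.wait(.2)
f0=bot.read_contact_force();print(f0)
s=bot.move_linear([*c,112],vel=6,stop_force=6)
print(s,bot.read_eef_pos(),bot.read_contact_force()-f0)
bot.wait(.3);print(bot.read_eef_pos(),bot.read_contact_force()-f0)
z=bot.read_eef_pos()[2]
bot.move_linear([*c,z+0.3],vel=5);bot.wait(.3)
print(bot.read_eef_pos(),bot.read_contact_force(),bot.read_torque(),bot.read_joint_efforts()[5],bot.read_q()[5],bot.read_clock())
```

```text
[500.59839197 182.11079998]
[ 0.18271876  0.56098067 -0.28647551]
True [500.6332585  182.12871538 116.51000863] [-1.37548982 -1.06688791  5.0617046 ]
[500.58887224 182.09296587 116.42008394] [-1.41407031 -0.52046984  5.09811203]
[500.60140421 182.14097097 116.69876419] [-0.28854534 -0.05294898  3.10383603] [ 0.05040775 -0.01100869  0.01131862] 0.0005354455242922995 -21.099943393315467 18.6167
```

The pins bottom repeatably at z≈116.45, so they're home. Now turning clockwise in small steps while watching the moment.

Run:
```python
from h import *
C=[500.6,182.1,116.9]
yaw=37.1
bot.move_linear(C,vel=5);bot.wait(.2)
print(bot.read_contact_force().round(1),bot.read_torque().round(3))
for i in range(20):
    yaw-=3
    t=bot.read_clock()
    bot.move_linear(C,attitude=down(yaw),vel=30)
    tq=np.median([bot.read_torque()[2] for _ in range(3)])
    f=bot.read_contact_force();p=bot.read_eef_pos();T=bot.read_tcp_rot()
    print(round(yaw,1),'act',np.degrees(np.arctan2(T[1,0],T[0,0])).round(2),'tq',tq.round(3),'f',f.round(1),'p',p.round(2),'dt',round(bot.read_clock()-t,2),'w',round(bot.read_width(),3))
    if tq>0.2 or np.linalg.norm(f)>14: break
print(bot.read_clock())
```

```text
[-0.3  0.1  2.1] [ 0.069  0.045 -0.028]
34.1 act 34.17 tq 0.028 f [-0.3  0.3  1.8] p [500.56 182.07 116.84] dt 0.25 w 0.196
31.1 act 31.22 tq -0.042 f [-0.7  1.3  1.6] p [500.54 182.13 116.82] dt 0.25 w 0.199
28.1 act 28.23 tq 0.007 f [-0.3  0.2  0.9] p [500.57 182.12 116.86] dt 0.25 w 0.196
25.1 act 25.24 tq -0.073 f [-0.2  1.2  0.6] p [500.55 182.11 116.85] dt 0.25 w 0.194
22.1 act 22.24 tq 0.057 f [-1.  -0.1  1.1] p [500.58 182.1  116.86] dt 0.25 w 0.198
19.1 act 19.25 tq -0.004 f [-0.3  1.   1. ] p [500.58 182.1  116.87] dt 0.25 w 0.2
16.1 act 16.25 tq 0.007 f [-0.4  0.6  1. ] p [500.59 182.09 116.86] dt 0.25 w 0.199
13.1 act 13.25 tq -0.04 f [0.1 0.7 0.6] p [500.56 182.11 116.86] dt 0.25 w 0.198
10.1 act 10.25 tq -0.013 f [-0.1 -0.   0.8] p [500.62 182.1  116.9 ] dt 0.25 w 0.201
7.1 act 7.24 tq 0.024 f [0.1 0.4 0.1] p [500.59 182.08 116.86] dt 0.25 w 0.197
4.1 act 4.24 tq -0.016 f [-0.   1.1 -0.4] p [500.6  182.04 116.9 ] dt 0.25 w 0.196
1.1 act 1.24 tq 0.038 f [0.2 0.4 0.6] p [500.63 182.07 116.91] dt 0.25 w 0.199
-1.9 act -1.75 tq 0.064 f [-1.1  0.8  0.1] p [500.62 182.09 116.89] dt 0.25 w 0.196
-4.9 act -4.75 tq 0.105 f [-0.3  1.1  0.6] p [500.61 182.11 116.91] dt 0.25 w 0.198
-7.9 act -7.75 tq 0.19 f [ 0.6  1.  -0.3] p [500.61 182.13 116.9 ] dt 0.25 w 0.196
-10.9 act -10.74 tq 0.242 f [-0.1 -0.1 -0.4] p [500.6 182.1 116.9] dt 0.25 w 0.198
23.0667
```

Run:
```python
from h import *
v=[]
for i in range(10):
    v.append(np.r_[bot.read_torque(),bot.read_contact_force(),bot.read_joint_efforts()[5]]);bot.wait(.03)
print(np.mean(v,0).round(3),np.std(v,0).round(3))
im=bot.capture('wrist')[:,:,::-1].copy();cv2.imwrite('pics/w_t1.png',im)
im=bot.capture('top')[:,:,::-1];cv2.imwrite('pics/t_t1.png',cv2.resize(im[200:330,130:290],None,fx=4,fy=4,interpolation=cv2.INTER_CUBIC))
```

```text
[ 0.113 -0.048  0.267  0.137  0.193  0.045  0.275] [0.016 0.026 0.036 0.473 0.5   0.615 0.04 ]
```

View pics/w_t1.png

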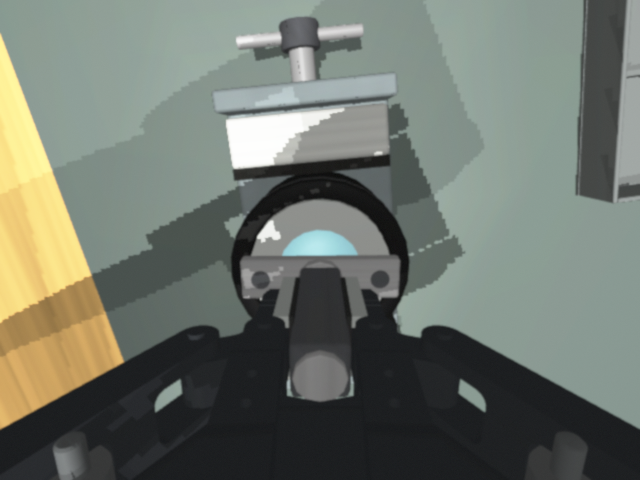

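View pics/t_t1.png

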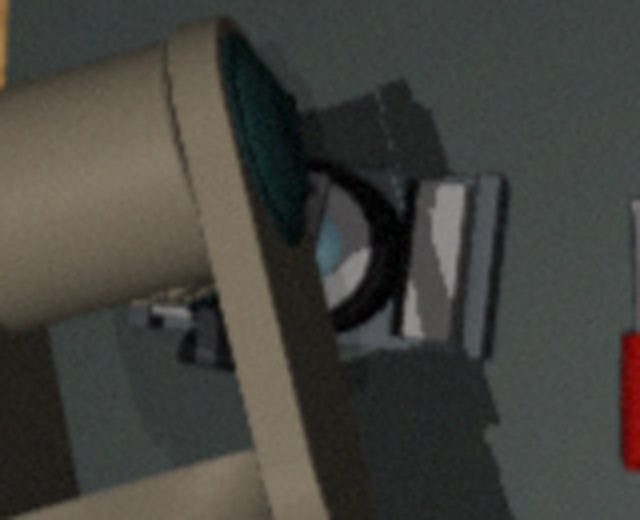

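The spanner sits square and the ring has turned with it: no hole is left at the old place. The moment rises linearly past yaw ≈ -2°, which is first bearing. The seat is roughly 0.08–0.17 rad depending on the friction bias, so I'll add a little in small steps.

Run:
```python
from h import *
C=[500.6,182.1,116.9]
for yaw in (-12.4,-13.9):
    bot.move_linear(C,attitude=down(yaw),vel=30)
    v=[]
    for i in range(8): v.append(np.r_[bot.read_torque()[2],bot.read_joint_efforts()[5]]);bot.wait(.03)
    T=bot.read_tcp_rot()
    print(yaw,np.degrees(np.arctan2(T[1,0],T[0,0])).round(2),np.mean(v,0).round(3),bot.read_contact_force().round(1),bot.read_eef_pos().round(2))
print(bot.read_clock())
```

```text
-12.4 -12.38 [0.346 0.358] [0.7 0.9 0.9] [500.59 182.11 116.88]
-13.9 -13.89 [0.381 0.393] [ 0.   0.7 -0.6] [500.62 182.07 116.9 ]
24.5333
```

The moment is now 0.38–0.39 N m. That puts the seat at about 0.15–0.21 rad, so it's snug. Unwinding only until the pins are unloaded, then lifting.

Run:
```python
from h import *
C=[500.6,182.1,116.9]
yaw=-13.9
bot.wait(.2)
for i in range(8):
    yaw+=1.5
    bot.move_linear(C,attitude=down(yaw),vel=30)
    v=[]
    for k in range(5): v.append(bot.read_torque()[2]);bot.wait(.03)
    print(yaw,np.mean(v).round(3),bot.read_contact_force().round(1))
    if np.mean(v)<0.04: break
yaw+=1
bot.move_linear(C,attitude=down(yaw),vel=30);bot.wait(.1)
print(yaw,bot.read_torque()[2],bot.read_clock())
s=bot.move_linear([*C[:2],135],vel=30,stop_force=12);print('lift stop',s,bot.read_eef_pos())
if not s:
    bot.move_linear([*C[:2],185],vel=120)
    im=bot.capture('wrist')[:,:,::-1].copy();cv2.imwrite('pics/w_up.png',im)
print(bot.read_width(),bot.read_contact_force(),bot.read_clock())
```

```text
-12.4 0.276 [ 0.8  0.4 -0. ]
-10.9 0.261 [-0.1  1.   0.4]
-9.4 0.2 [-0.2  1.  -0.4]
-7.9 0.183 [0.4 0.3 0.4]
-6.4 0.129 [-0.1 -0.1  0.8]
-4.9 0.084 [-0.   0.6  0.7]
-3.4000000000000004 -0.001 [0.1 1.  0.3]
-2.4000000000000004 -0.02717149979438554 28.0
lift stop False [500.50048684 182.08559412 134.84535196]
0.1985372403199462 [-0.23425155  0.6585699  -2.42835313] 29.3667
```

View pics/w_up.png

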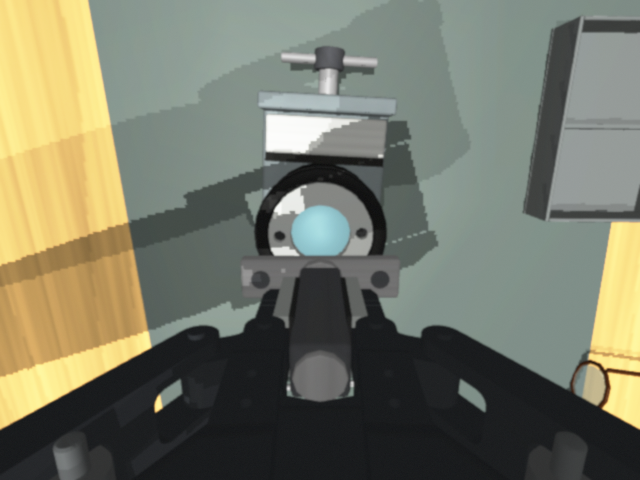

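Spanner is free and still square in hand. Ring holes now show at about (280,236) and (362,233). Measuring the ring's line to see what seat was left.

Run:
```python
from h import *
im=cv2.imread('pics/w_up.png');inf=bot.camera_info('wrist')
def cen(c,r,thr):
    x,y=c;g=cv2.cvtColor(im,cv2.COLOR_BGR2GRAY)[y-r:y+r+1,x-r:x+r+1].astype(float)
    w=np.clip(thr-g,0,None);ys,xs=np.mgrid[y-r:y+r+1,x-r:x+r+1]
    return np.array([(w*xs).sum()/w.sum(),(w*ys).sum()/w.sum()])
a,b=cen((362,233),6,75),cen((280,236),6,75);print(a,b)
A,B=ray(inf,a,80),ray(inf,b,80);print(A,B,np.linalg.norm(A-B),np.degrees(np.arctan2(*(A-B)[1::-1])),(A+B)/2)
```

```text
[360.94565896 232.18738289] [279.30164093 235.37355212]
[528.2955485  181.98462784  80.        ] [471.79916196 182.10929583  80.        ] 56.49652408760616 -0.12643176794405114 [500.04735523 182.04696184  80.        ]
```

Ring line is -0.1°. The unwinding torque fell to zero on a 1.4–1.5 N m/rad slope, then the pins came slack. That means the ring was left at its natural set of about 0.1 rad, with a peak of roughly 0.2–0.3 rad. Returning the spanner to its slot.

Run:
```python
from h import *
A=down(-20.4);c=[487.1,-234.2]
bot.move_pose([*c,150],A)
bot.move_linear([*c,92],vel=80);bot.wait(.3)
f0=bot.read_contact_force();print(f0)
im=bot.capture('wrist')[:,:,::-1].copy();cv2.imwrite('pics/w_ret.png',im)
s=bot.move_linear([*c,62],vel=20,stop_force=6)
print(s,bot.read_eef_pos(),bot.read_contact_force()-f0,bot.read_torque(),bot.read_clock())
im=bot.capture('wrist')[:,:,::-1].copy();cv2.imwrite('pics/w_ret2.png',im)
```

```text
[ 0.35754376  0.60928468 -1.41576176]
True [ 487.10750753 -234.20648814   63.27539867] [-0.4681928  -0.84529139  5.96214214] [ 0.00040341  0.04864099 -0.02009689] 33.4667
```

View pics/w_ret2.png

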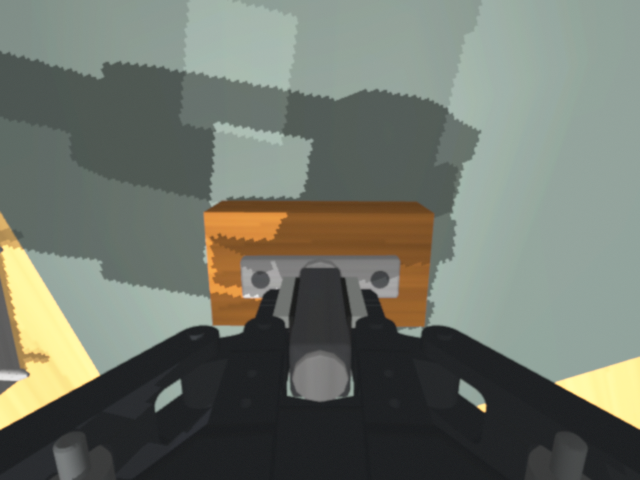

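The bar rests on the block at the same height and place as at the start (rivets (260,279), (380,279), z=63.3). Releasing and retreating straight up.

Run:
```python
from h import *
bot.grip(0.7,30);bot.wait(.3)
print(bot.move_linear([487.1,-234.2,190],vel=80),bot.read_width())
bot.wait(.3)
inf=bot.camera_info('wrist');im=bot.capture('wrist')[:,:,::-1].copy();cv2.imwrite('pics/w_fin.png',im)
bot.move_pose([400,-300,260],down(-20.4));bot.wait(.3)
im=bot.capture('top')[:,:,::-1].copy();cv2.imwrite('pics/t_fin.png',im)
im=bot.capture('scene')[:,:,::-1].copy();cv2.imwrite('pics/s_fin.png',im)
print(bot.read_clock())
```

```text
False 0.7016153390680022
37.3833
```

View pics/w_fin.png

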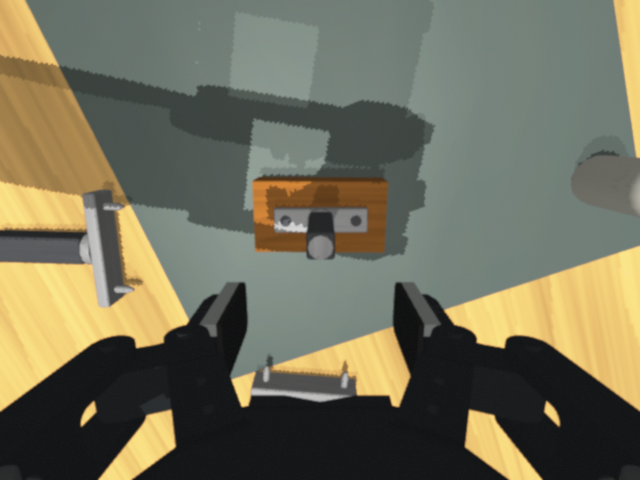

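View pics/t_fin.png

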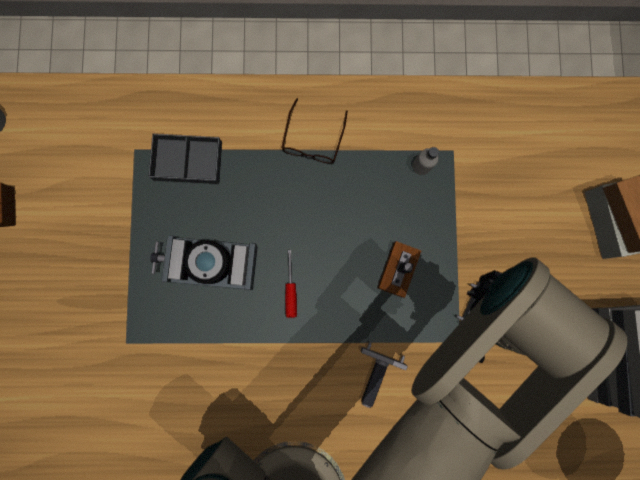

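View pics/s_fin.png

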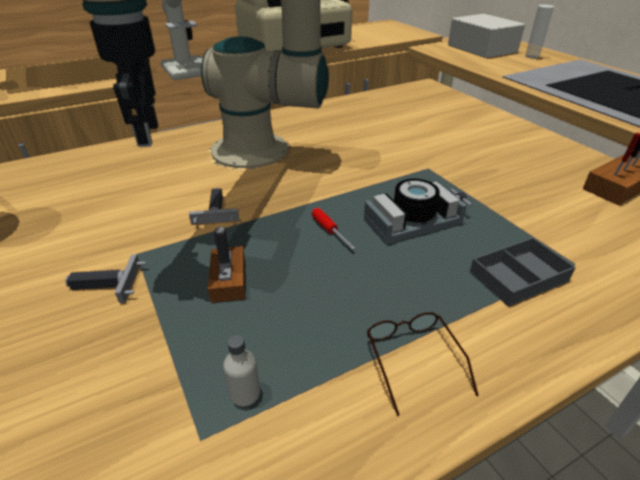

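Spanner stands in its slot at (320,240), and every bystander is where it was. One more look at the ring line, to make sure the seat isn't creeping back before I hand in.

Run:
```python
from h import *
bot.move_pose([400,-150,260],down(-2.4))
bot.move_pose([500.5,182.1,185],down(-2.4));bot.wait(.4)
inf=bot.camera_info('wrist');im=bot.capture('wrist')[:,:,::-1].copy();cv2.imwrite('pics/w_ringfin.png',im)
def cen(c,r,thr):
    x,y=c;g=cv2.cvtColor(im,cv2.COLOR_BGR2GRAY)[y-r:y+r+1,x-r:x+r+1].astype(float)
    w=np.clip(thr-g,0,None);ys,xs=np.mgrid[y-r:y+r+1,x-r:x+r+1]
    return np.array([(w*xs).sum()/w.sum(),(w*ys).sum()/w.sum()])
a,b=cen((361,232),6,75),cen((279,235),6,75);print(a,b)
A,B=ray(inf,a,80),ray(inf,b,80);print(np.linalg.norm(A-B),np.degrees(np.arctan2(*(A-B)[1::-1])),bot.read_clock())
```

```text
[360.33645833 231.59895833] [278.95134228 234.80201342]
56.61094276831205 -0.17104207877325694 39.8167
```

View pics/w_ringfin.png

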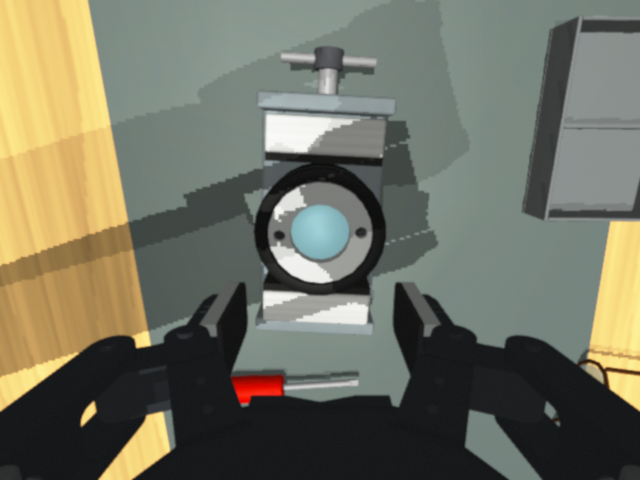

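The ring is unchanged (-0.17° against -0.13° ten seconds earlier) and the holes are still at (279,235) and (360,232). No creep, so handing in.

Run:
```python
from h import *
bot.finish_job();print(bot.read_clock())
```

```text
the job is handed in; nothing more can be done
the job is handed in; nothing more can be done
```

I tightened the ring snug with the spanner from the block and stood the spanner back in its slot. I handed the job in at about 40 s of the 72 s allowed.

- **Pins home:** contact bottomed repeatably at the same height. A sideways probe stopped at about ±1.8 mm in every direction, which is the clearance of a pin shank in its hole.
- **Tightening:** I turned the ring about 51° clockwise, until the moment read 0.38–0.39 N m. I then eased off until the moment was zero and lifted straight out.
- **Ring afterwards:** the line of its holes stayed put over the last 10 s (-0.13° then -0.17°).
- **Spanner:** it is back at the same height and position in its block as at the start. In the last pictures the other objects are where they were.

**Unresolved check:** the moment and the angle don't agree exactly. The reading stayed near 0 N m during free turning, where 0.12 was expected. Depending on how friction affects the sensor, the peak seat was about 0.15–0.3 rad, which would be up to about 0.6 N m while turning. Both are short of the 0.4 rad limit and 0.7 N m. The seat left behind should be about 0.1 rad, but I inferred that from the torque falling to zero and could not read it directly.

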